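# Refit the desiccant cartridge in the door of a dry-storage cabinet

## Task

The freshly dried desiccant cartridge was left standing right up against the door of the small dry-storage cabinet: first stand it aside on the worktop, clear of the door's swing, and let go of it. Then press the closed door inward at its pad so that the push catch lets it swing wide open, set the cartridge upright in the rack on the inside of the open door, let go, and push the door shut again until the catch holds it. Do not knock the cartridge over, and leave the amber jar, the covered dish and the pipette bulb where they are.

Things in the scene. Friction and masses are not known exactly. Their poses are not given: they have to be found in the camera images.
- cartridge: White plastic desiccant cartridge, dotted broad sides, blue cap, orange disc on top: 60 mm along its x, 36 mm along its y, 80 mm high, about 0.16 kg. Origin: centre of its underside, z up. Starts standing with its x square to the shut door, its far end 8 to 16 mm from the door's face: at first only its 36 mm width can be gripped. Either way round will do in the rack.
- dry_cabinet: Grey dry-storage cabinet, fixed: 190 mm deep (x), 240 mm wide (y), 145 mm high. Origin: centre of its underside; x points to its back, y to its left. The door hangs in front of its left part; the right 60 mm of its front, 20 mm behind the door's outer face, carries a round hygrometer dial.
- door_hinge (a point): Point on the door's upright hinge axis at worktop height, at the cabinet's left front corner (109 mm before and 119 mm left of the cabinet's origin). The door sweeps a 180 mm radius about it, towards the robot and to the left. The cartridge is clear with its origin 230 mm or more away from here, e.g. on the open worktop in front and to the right of the cabinet.
- cabinet_door (a joint): Door angle, rad: 0 shut on its catch, grows as the free right edge swings to the robot and on to the left, up to its stop at 1.75; pressed in to -0.045. Push-push catch. Shut: pressing the pad in 4 to 7 mm (5 to 8 N) and letting go frees the door; a spring (under 1 N at the pad) swings it open in about 2 s, so draw the finger back and up out of its way.
- door_edge (a point): Outer face at the free edge, 178 mm from the hinge axis, 115 mm up. Door: white frame, clear window, 12 mm thick, mid-plane through the hinge axis, 10 to 135 mm up. To shut it, push its outer face, then press the pad to the stop (5 to 7 mm past shut, up to 10 N) and let go. Let go sooner, it reopens; one more press frees it. It catches only after opening 0.2 rad or more.
- press_pad (a point): Centre of the black rubber press pad (18 mm disc) on the door's outer face by its free right edge: 160 mm from the hinge axis, 115 mm above the worktop, 20 mm below the door's top edge. Moves with the door; its axes: x inward through the door (into the cabinet when shut), y along the door to the hinge, z up.
- rack_floor (a point): Floor centre of the aluminium rack on the door's inner face, 35 mm up, 90 mm from the hinge axis, 30 mm inward of the door's middle plane; axes as the press pad. Open-topped, inside 66 mm long (y), 44 mm deep (x), flared lips 22 mm high. The door rises 100 mm above this floor close behind, so the cartridge goes in held by its ends (60 mm apart), its x along this y.
- amber_jar: Amber glass jar with a black lid, 56 mm across, 75 mm high, standing at the right of the work; origin: centre of its underside. Leave alone.
- petri_dish: Clear covered dish, 61 mm across, 16 mm high, at the left of the cabinet; origin: centre of its underside. Leave alone.
- pipette_bulb: Cream rubber pipette bulb, 41 mm across, 52 mm high, standing at the left of the work; origin: centre of its underside. Leave alone.

How it is judged:
By the outcome, as a careful person would: the job done as asked, in the order asked, and still so for the second after the job is handed in, with the robot touching nothing.
It also fails if it takes over 67 s, if anything falls off the work surface, if the arm or the gripper's body presses on something with over 40 N, if the wrist force passes 120 N, or if a joint passes its speed limit or range.

## Robot

A 7-joint arm with a two-finger parallel gripper is mounted at the origin on a cart in front of the work surface, level with it; the furniture and walls round the work are solid. World frame = base frame: x ahead of the robot, y to its left, z up, the work surface at z = 0. Lengths are in m, angles in rad, forces in N, time in s.
With the tool pointing down it reaches from about 0.4 to 0.875 m from the base axis. Payload 6.5 kg.
Tool frame: the origin (TCP) lies at the very end of the fingers, on their centre line; the grasp point (between the pads) lies manip.grip_point_offset behind it (manip.grip_point_offset is the distance from the TCP to the grasp point, in m); z points along the fingers, y is the line along which they close (so a half turn about z gives the same grasp; the last joint's range is limited). The gripper opens to 88 mm and grips with 3 to 60 N. Pads are 18 mm wide; open, the fingers measure 123 mm over their backs; the gripper's body (75 mm by 187 mm) begins 45 mm behind the grasp point.
Start: joints at [-1.283, 0.536, -0.004, 1.538, 0.003, 1.067, -0.071], TCP at [0.225, 0.61, 0.239] pointing down, gripper open.
Joint ranges: [-2.7, 2.7], [-0.37, 2.16], [-1.27, 1.26], [0.24, 2.4], [-1.31, 4.45], [0.19, 1.91], [-2.76, 2.76]. Speed limits (rad/s): [2.39, 2.39, 3.14, 3.14, 3.14, 3.14, 3.14].

## Interface

Orientations are given as a 3x3 rotation matrix whose columns are the frame's x, y, z axes.
In Python, from rig import manip gives the robot as it stands.
- The arm moves only by the shell command python3 nudge.py [FORCE], which reads ROWS from standard input. ROWS is a JSON list of rows, 1 to 12 of them, each an object with the fields rx, ry, rz (a rotation vector in rad), x, y, z (the shift in m), finger_gap (the finger opening in m); a field left out counts as zero (the opening has to be given); each row shifts and turns the commanded pose from where the row before left it, along the tool's axes as they then stand; what a row does not reach is not made up. A row lasts 1/8 s, in which the tool goes at most 0.0625 m and 0.188 rad, less where a joint would pass 70% of its speed; a pose out of reach is approached as far as the arm can. The fingers move at their own pace and stop on an object; FORCE is the grip in N (left out, the last holds). Time passes only in rows, so rows that do not move let the fingers close. It prints the time, the measured TCP pose, the force, the opening and the grip force at its end. Input that does not fit is refused with a message, and nothing moves.
- manip.get_state(): the state, without advancing time (a new reading comes with each control period).
- manip.grab_frame(name): name is "scene" or "top" or "wrist"; returns a dict with "image" (420x560x3 uint8, red, green, blue), "vfov" (degrees; the focal length in pixels is half the picture's height over the tangent of half this angle, whatever the lens; pixels are square), "cx", "cy" (the principal point, pixels), "dist" ([k1, k2, p1, p2, k3] as OpenCV has them; the pictures are not rectified), "T" (4x4, takes a point from camera to world coordinates). Camera axes: x right, y down, z forward; pixel columns grow to the right and rows downward; lengths in m; the calibration is good to about 2 mm. A picture is of the moment at which its call begins. There is no depth.
- manip.sign_off(): hands the job in; it is judged then, once.
The state is a dict: "clock": time; "joint_pos": joint angles; "joint_velocities": joint speeds; "joint_efforts": joint torques, N m; "position": TCP position; "eef_rot": TCP orientation; "wrist_force": force on the tool from outside, world axes, zero at the start; "ft_torque": the same for the moment, N m; "gripper_width": finger opening in m; "gripper_force": force on a finger pad.
Only numpy, scipy, OpenCV 4.12 (cv2) and the standard library are available. Lean on these libraries where they do the work, as an engineer would, in place of code of your own. Each camera call takes 0.05 s, during which the arm holds its last target. There are 200 camera calls.

## Working session

There is one attempt and no reset: what is moved stays moved. The work goes in short steps, Python scripts to look and compute and a shell command to move; the robot and the scene stay as the last step left them, time stands still between calls to the robot, and variables do not carry over. Pictures are saved under pics/ and viewed, at most 10 in all, crops included, and the job is handed in when it is done.

```bash
ls; mkdir -p pics
cat > h.py <<'E'
import cv2, numpy as np
from rig import manip
def snap(name, fn, crop=None, scale=1):
    f=manip.grab_frame(name); im=f["image"][:,:,::-1].copy()
    np.savez("pics/"+fn+".npz",T=f["T"],vfov=f["vfov"],c=[f["cx"],f["cy"]],dist=f["dist"],im=im)
    if crop: u0,v0,u1,v1=crop; im=im[v0:v1,u0:u1]
    if scale!=1: im=cv2.resize(im,None,fx=scale,fy=scale,interpolation=cv2.INTER_CUBIC)
    cv2.imwrite("pics/"+fn+".png",im); return f
def cam(fn):
    d=np.load("pics/"+fn+".npz"); h=d["im"].shape[0]; fl=h/2/np.tan(np.radians(float(d["vfov"]))/2)
    return np.array([[fl,0,d["c"][0]],[0,fl,d["c"][1]],[0,0,1]]),d["dist"].astype(float),d["T"]
def ray(fn,uv):
    K,D,T=cam(fn); p=cv2.undistortPoints(np.array([[uv]],float),K,D)[0,0]
    return T[:3,3],T[:3,:3]@np.array([p[0],p[1],1])
def onz(fn,uv,z):
    o,d=ray(fn,uv); return o+d*(z-o[2])/d[2]
def proj(fn,P):
    K,D,T=cam(fn); R=T[:3,:3].T; P=np.atleast_2d(P).astype(float)
    return cv2.projectPoints(P,cv2.Rodrigues(R)[0],-R@T[:3,3],K,D)[0][:,0]
def tri(obs):
    A=np.zeros((3,3));b=np.zeros(3)
    for fn,uv in obs:
        o,d=ray(fn,uv); d=d/np.linalg.norm(d); M=np.eye(3)-np.outer(d,d); A+=M;b+=M@o
    return np.linalg.solve(A,b)
E
python3 - <<'E'
from h import *
for n in("scene","top","wrist"):
    f=snap(n,n+"0",None,1.42 if n!="wrist" else 1); print(n,f["vfov"],f["cx"],f["cy"],f["dist"]); print(np.round(f["T"],3))
s=manip.get_state(); print({k:np.round(v,3) for k,v in s.items()}, manip.grip_point_offset)
E
```

```text
nudge.py
pics
rig.py
scene 45.771172243304086 282.1830077566015 206.66445250788786 [-0.00165671  0.          0.          0.          0.        ]
[[-0.996 -0.024  0.091  0.392]
 [-0.093  0.387 -0.918  1.291]
 [-0.013 -0.922 -0.387  0.695]
 [ 0.     0.     0.     1.   ]]
top 44.68476826176876 278.69818087359687 215.5437269350151 [-0.1134829  0.         0.         0.         0.       ]
[[ 0.269 -0.894  0.359 -0.064]
 [-0.963 -0.252  0.094 -0.237]
 [ 0.006 -0.371 -0.929  1.647]
 [ 0.     0.     0.     1.   ]]
wrist 65.24311670451088 282.81578276819755 209.05814358989994 [-0.03668712  0.          0.          0.          0.        ]
[[ 0.346  0.888  0.303  0.147]
 [ 0.938 -0.328 -0.112  0.639]
 [-0.     0.323 -0.946  0.384]
 [ 0.     0.     0.     1.   ]]
{'clock': np.float64(0.15), 'joint_pos': array([-1.283,  0.537, -0.004,  1.539,  0.003,  1.067, -0.071]), 'joint_velocities': array([ 0.   , -0.001, -0.   , -0.003, -0.001,  0.002, -0.002]), 'joint_efforts': array([ 1.0000e-03, -5.7133e+01,  9.9200e-01, -2.5183e+01, -5.6000e-02,
        1.5000e-02,  0.0000e+00]), 'position': array([0.225, 0.609, 0.238]), 'eef_rot': array([[-0.938,  0.346, -0.   ],
       [ 0.346,  0.938, -0.001],
       [-0.   , -0.001, -1.   ]]), 'wrist_force': array([-0.344, -0.085, -0.631]), 'ft_torque': array([ 0.001, -0.002, -0.024]), 'gripper_force': np.float64(0.0), 'gripper_width': np.float64(0.088)} 0.0187
```
View pics/scene0.png

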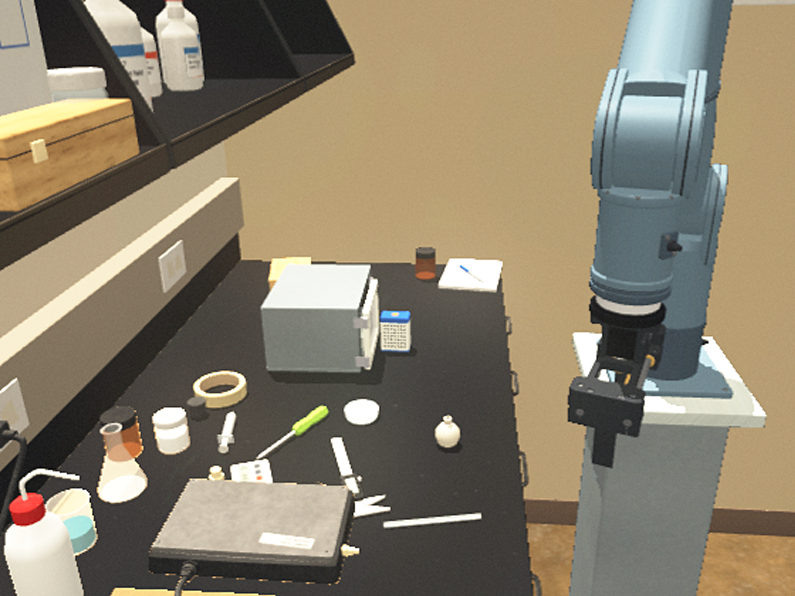

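View pics/top0.png

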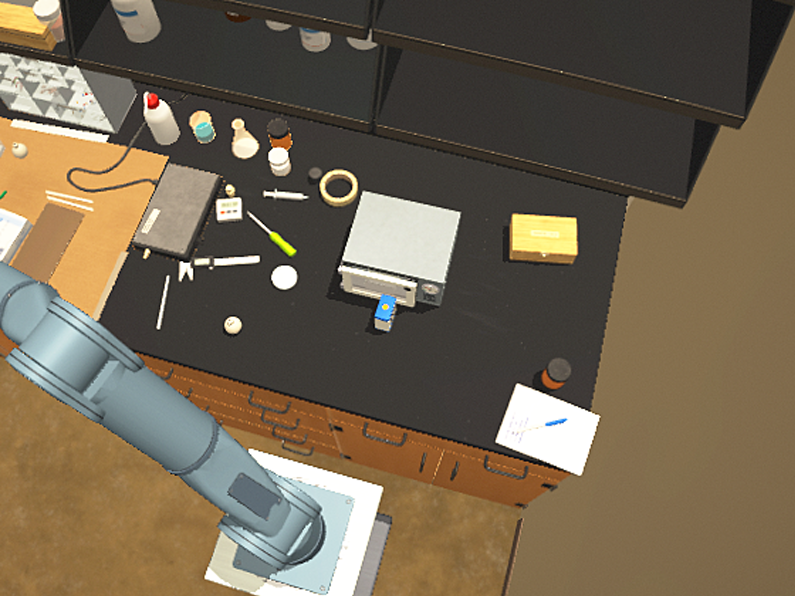

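The scene view shows the cabinet at about (320,317), the cartridge at (396,332) and the pipette bulb at (447,433). In the top view the cabinet is at (402,240), the cartridge at (385,312), the dish at (284,277), the bulb at (233,325) and the jar at (557,373). I'll crop in closer to measure.

Run:
```python
import cv2,numpy as np
t=np.load("pics/top0.npz")["im"]; s=np.load("pics/scene0.npz")["im"]
cv2.imwrite("pics/c1.png",cv2.resize(t[130:240,230:340],None,fx=5,fy=5,interpolation=cv2.INTER_CUBIC))
cv2.imwrite("pics/c2.png",cv2.resize(s[180:265,180:300],None,fx=6,fy=6,interpolation=cv2.INTER_CUBIC))
```

View pics/c1.png

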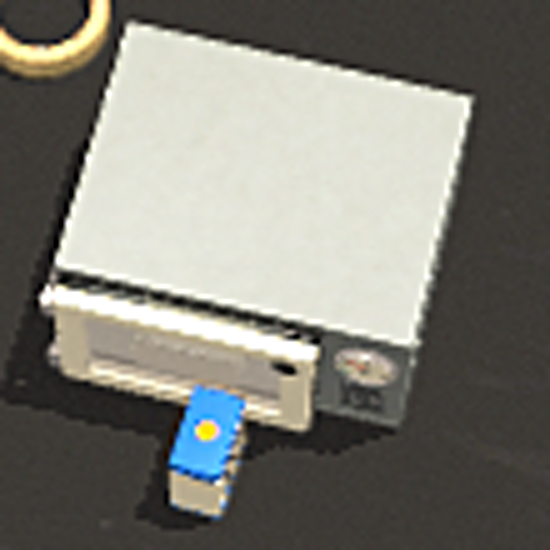

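View pics/c2.png

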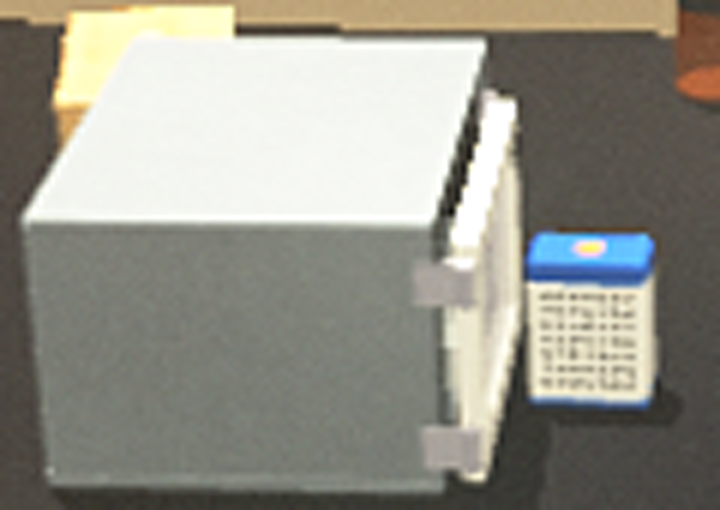

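Crops: the cabinet's top corners in the top crop are (127,22), (472,98), (415,345) and (60,268), with the disc at (206,431) and the pad at (285,368). In the scene crop the corners are (22,218), (435,222), (487,40) and (135,38), with the disc at (590,248). Next I'll fit poses to these.

```bash
cat > fit.py <<'E'
from h import *
from scipy.optimize import least_squares
t=lambda c:(230+(c[0]+.5)/5-.5,130+(c[1]+.5)/5-.5)
s=lambda c:(180+(c[0]+.5)/6-.5,180+(c[1]+.5)/6-.5)
def pose(p,L): c,q=np.cos(p[2]),np.sin(p[2]); L=np.array(L,float); return np.c_[p[0]+c*L[:,0]-q*L[:,1],p[1]+q*L[:,0]+c*L[:,1],L[:,2]]
def fit(obs,p0):
    r=lambda p:np.concatenate([(proj(f,pose(p,[l]))[0]-uv) for f,l,uv in obs])
    o=least_squares(r,p0); return o.x,np.round(o.fun.reshape(-1,2),1)
if __name__=="__main__":
    B=.095
    ob=[("top0",(B,.12,.145),t((127,22))),("top0",(B,-.12,.145),t((472,98))),("top0",(-B,-.12,.145),t((415,345))),("top0",(-B,.12,.145),t((60,268))),
    ("scene0",(B,.12,.145),s((22,218))),("scene0",(-B,.12,.145),s((435,222))),("scene0",(-B,-.12,.145),s((487,40))),("scene0",(B,-.12,.145),s((135,38))),
    ("scene0",(-B,.12,0),s((443,490))),("scene0",(B,.12,0),s((50,485)))]
    c,r=fit(ob,[.65,0,0]); print("cab",c.round(4),r.tolist())
    for n,k in(("top0",0),("scene0",4)): pass
    hinge=pose(c,[[-.109,.119,0]])[0]; pad=pose(c,[[-.115,.119-.16,.115]])[0]; print("hinge",hinge,"pad",pad, "rep",proj("top0",pad),t((285,368)))
    disc=tri([("top0",t((206,431))),("scene0",s((590,248)))]); print("disc",disc, onz("top0",t((206,431)),.08), onz("scene0",s((590,248)),.08))
    print("disc in cab frame", pose([0,0,-c[2]],[disc-np.r_[c[:2],0]]))
    # cartridge fit: x along cab x
    h=.03;w=.018
    oc=[("top0",(0,0,.08),t((206,431))),("scene0",(0,0,.08),s((590,248))),("scene0",(h,w,0),s((530,404))),("scene0",(-h,w,0),s((650,407))),
        ("top0",(h,w,.08),t((198,385))),("top0",(h,-w,.08),t((245,393))),("top0",(-h,w,.08),t((169,468))),("top0",(-h,-w,.08),t((215,480)))]
    q,r=fit(oc,[disc[0],disc[1],c[2]]); print("cart",q,r.tolist())
    T=lambda u,v:((u+.5)/1.42-.5,(v+.5)/1.42-.5)
    for n,uv,z in(("dish",(284,277),.016),("bulb",(233,322),.04),("jar",(559,364),.075)): print(n,onz("top0",T(*uv),z))
    for n,uv,z in(("dish",(361,411),.016),("bulb",(447,433),.026)): print(n,onz("scene0",T(*uv),z))
E
python3 fit.py
```

```text
cab [ 0.6944 -0.053   0.0323] [[1.1, -0.7], [1.3, -0.9], [0.7, 0.0], [-0.4, -0.8], [0.5, 0.1], [0.3, 0.4], [0.4, -0.0], [-0.1, -0.2], [0.8, 2.3], [0.3, 1.9]]
hinge [0.5816376  0.06238936 0.        ] pad [ 0.58080341 -0.09772093  0.115     ] rep [[287.75786536 202.43424352]] (286.6, 203.2)
disc [ 0.53630114 -0.05338963  0.08069074] [ 0.53399878 -0.05326817  0.08      ] [ 0.53891183 -0.05688338  0.08      ]
disc in cab frame [[-0.15804867  0.00474416  0.08069074]]
cart [ 0.535793   -0.05413905 -0.03213081] [[0.4, -0.4], [0.9, 0.4], [0.7, 0.6], [0.5, 1.0], [-0.4, -0.7], [0.5, 0.7], [-0.2, -1.3], [1.0, -0.6]]
dish [0.56663972 0.21486585 0.016     ]
bulb [0.41366753 0.28752686 0.04      ]
jar [ 0.50833689 -0.47327034  0.075     ]
dish [0.57223155 0.2230897  0.016     ]
bulb [0.41694186 0.29563521 0.026     ]
```

```bash
cat > to.py <<'E'
# usage: to.py x y z yaw_deg(tool y direction) -> rz, dx dy dz in tool axes after the turn
import sys; from h import *
s=manip.get_state(); R=s["eef_rot"]; p=s["position"]; x,y,z,a=map(float,sys.argv[1:5])
cur=np.degrees(np.arctan2(R[1,1],R[0,1])); d=(a-cur+180)%360-180
w=np.radians(a); ty=np.array([np.cos(w),np.sin(w),0]); tz=np.array([0,0,-1.]); T=np.c_[np.cross(ty,tz),ty,tz]
rv=cv2.Rodrigues(R.T@T)[0].ravel()
print("t",round(s["clock"],2),"p",p.round(4),"yaw",round(cur,2),"f",s["wrist_force"].round(1),"w",round(s["gripper_width"],4),"| rot",rv.round(4),"d(after turn)",(T.T@(np.array([x,y,z])-p)).round(4), "d(now)",(R.T@(np.array([x,y,z])-p)).round(4))
E
echo '[{"rz": -0.18,"finger_gap": 0.088},{"rz": -0.18,"finger_gap": 0.088},{"x": -0.02,"y": -0.048,"z": 0.004,"finger_gap": 0.088},{"x": -0.02,"y": -0.048,"z": 0.004,"finger_gap": 0.088},{"x": -0.02,"y": -0.048,"z": 0.004,"finger_gap": 0.088},{"x": -0.02,"y": -0.048,"z": 0.004,"finger_gap": 0.088},{"x": -0.02,"y": -0.048,"z": 0.004,"finger_gap": 0.088},{"x": -0.02,"y": -0.048,"z": 0.004,"finger_gap": 0.088},{"x": -0.02,"y": -0.048,"z": 0.004,"finger_gap": 0.088},{"x": -0.02,"y": -0.048,"z": 0.004,"finger_gap": 0.088},{"x": -0.02,"y": -0.048,"z": 0.004,"finger_gap": 0.088},{"x": -0.02,"y": -0.048,"z": 0.004,"finger_gap": 0.088}]' | python3 nudge.py 15; python3 to.py .528 -.054 .16 91.85
```

```text
clock: 1.65
position: [0.4286, 0.1294, 0.1987]
eef_rot: [[-1.0, -0.006, 0.0], [-0.006, 1.0, 0.0], [-0.0, 0.0, -1.0]]
wrist_force: [0.5, 1.5, -0.5]
gripper_width: 0.0881
gripper_force: 0.0
t 1.65 p [0.4286 0.1294 0.1987] yaw 90.37 f [ 0.5  1.5 -0.5] w 0.0881 | rot [ 0.0002  0.0003 -0.0258] d(after turn) [-0.0934 -0.1865  0.0387] d(now) [-0.0982 -0.1841  0.0387]
```

```bash
echo '[{"rz": -0.026,"x": -0.023,"y": -0.046,"z": 0.01,"finger_gap": 0.088},{"x": -0.023,"y": -0.047,"z": 0.01,"finger_gap": 0.088},{"x": -0.023,"y": -0.047,"z": 0.01,"finger_gap": 0.088},{"x": -0.024,"y": -0.047,"z": 0.008,"finger_gap": 0.088},{"finger_gap": 0.088}]' | python3 nudge.py >/dev/null; python3 to.py .528 -.054 .046 91.85
python3 - <<'E'
from h import *
snap("wrist","w1"); snap("top","t1")
E
```

```text
t 2.27 p [ 0.5267 -0.0581  0.1601] yaw 91.47 f [-1.5  0.4 -0.5] w 0.0879 | rot [-0.0023 -0.0001 -0.0066] d(after turn) [-0.0014  0.004   0.1141] d(now) [-0.0014  0.0043  0.1141]
```

View pics/w1.png

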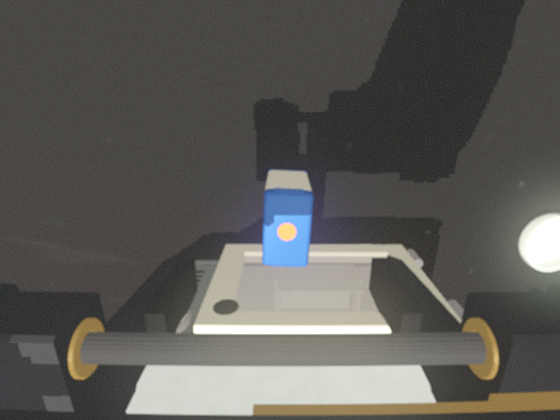

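The wrist view has the disc at (287,232), cap corners at (264,190), (311,190), (309,265) and (263,265), and the pad at (226,307). The door's top outer edge runs from (197,330) to (388,330).

Run:
```python
from h import *
f="w1"
print("disc",onz(f,(287,232),.08))
for c in((264,190),(311,190),(309,265),(263,265)): print(onz(f,c,.08).round(4))
o,d=ray(f,(226,307)); print("pad",onz(f,(226,307),.115))
a,b=onz(f,(197,330),.135),onz(f,(388,330),.135); print("door top R,L",a,b,"yaw",np.degrees(np.arctan2(*(b-a)[1::-1])))
```

```text
disc [ 0.53902809 -0.05412056  0.08      ]
[ 0.507  -0.0715  0.08  ]
[ 0.5061 -0.0379  0.08  ]
[ 0.5663 -0.0363  0.08  ]
[ 0.5672 -0.0719  0.08  ]
pad [ 0.58138352 -0.09526863  0.115     ]
door top R,L [ 0.58496871 -0.11061497  0.135     ] [0.58183416 0.01092111 0.135     ] yaw 91.47739387531857
```

```bash
echo '[{"x": -0.002,"y": 0.004,"z": 0.03,"finger_gap": 0.088},{"z": 0.03,"finger_gap": 0.088},{"z": 0.03,"finger_gap": 0.088},{"z": 0.027,"finger_gap": 0.088},{"finger_gap": 0.088}]' | python3 nudge.py | sed -n 2,4p; echo '[{"finger_gap": 0.03},{"finger_gap": 0.03},{"finger_gap": 0.03},{"finger_gap": 0.03},{"finger_gap": 0.03},{"finger_gap": 0.03}]' | python3 nudge.py 15; python3 to.py .50 -.25 .08 90
```

```text
position: [0.526, -0.0476, 0.0425]
eef_rot: [[-0.999, -0.035, -0.004], [-0.035, 0.999, 0.001], [0.004, 0.001, -1.0]]
wrist_force: [0.5, -0.1, -0.6]
clock: 3.75
position: [0.528, -0.0498, 0.0439]
eef_rot: [[-0.999, -0.032, 0.0], [-0.032, 0.999, -0.0], [-0.0, -0.0, -1.0]]
wrist_force: [-0.0, -1.6, 1.3]
gripper_width: 0.0371
gripper_force: 14.7
t 3.75 p [ 0.528  -0.0498  0.0439] yaw 91.83 f [-0.  -1.6  1.3] w 0.0371 | rot [-0.0003  0.0004  0.0319] d(after turn) [ 0.028  -0.2002 -0.0361] d(now) [ 0.0344 -0.1992 -0.0361]
```

```bash
echo '[{"z": -0.015,"finger_gap": 0.03},{"x": 0.015,"z": -0.025,"finger_gap": 0.03},{"x": 0.016,"y": -0.03,"finger_gap": 0.03},{"x": 0.003,"y": -0.04,"finger_gap": 0.03},{"y": -0.045,"finger_gap": 0.03},{"y": -0.045,"finger_gap": 0.03},{"y": -0.039,"finger_gap": 0.03},{"finger_gap": 0.03},{"z": 0.02,"finger_gap": 0.03},{"z": 0.014,"finger_gap": 0.03},{"finger_gap": 0.03}]' | python3 nudge.py ; python3 to.py .50 -.25 .044 91.8
```

```text
clock: 5.12
position: [0.4996, -0.2482, 0.0489]
eef_rot: [[-0.999, -0.033, -0.002], [-0.033, 0.999, 0.001], [0.002, 0.001, -1.0]]
wrist_force: [-0.1, -0.3, -0.5]
gripper_width: 0.0364
gripper_force: 14.7
t 5.12 p [ 0.4996 -0.2482  0.0489] yaw 91.91 f [-0.1 -0.3 -0.5] w 0.0364 | rot [ 0.0015 -0.0021  0.0019] d(after turn) [-0.0004 -0.0019  0.0049] d(now) [-0.0004 -0.0019  0.0049]
```

```bash
echo '[{"z": 0.003,"finger_gap": 0.03},{"z": 0.001,"finger_gap": 0.03},{"finger_gap": 0.03},{"finger_gap": 0.03}]' | python3 nudge.py
python3 - <<'E'
from h import *
snap("scene","s2",(200,160,320,260),6)
E
```

```text
clock: 5.62
position: [0.5004, -0.2495, 0.0459]
eef_rot: [[-0.999, -0.032, 0.0], [-0.032, 0.999, -0.0], [-0.0, -0.0, -1.0]]
wrist_force: [-0.4, -0.1, -1.8]
gripper_width: 0.0366
gripper_force: 14.7
```

View pics/s2.png

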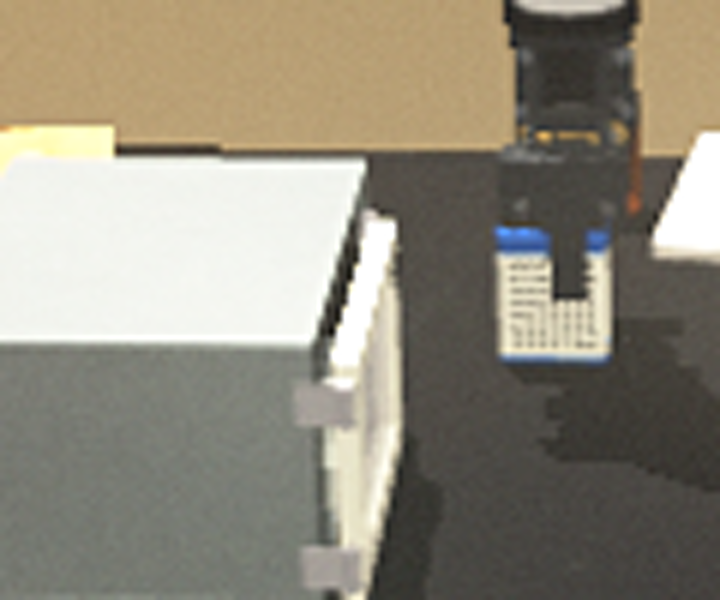

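The cartridge is held upright, with its base at (497–610, 358) in the crop, just off the worktop. I'll lower it the last 2 mm and release.

```bash
echo '[{"z": 0.0015,"finger_gap": 0.03},{"z": 0.001,"finger_gap": 0.03},{"finger_gap": 0.03},{"finger_gap": 0.03}]' | python3 nudge.py | sed -n '2p;6p'; echo '[{"finger_gap": 0.06},{"finger_gap": 0.088},{"finger_gap": 0.088},{"finger_gap": 0.088}]' | python3 nudge.py | sed -n '2,7p'; echo '[{"z": -0.03,"finger_gap": 0.088},{"z": -0.05,"finger_gap": 0.088},{"z": -0.05,"finger_gap": 0.088},{"finger_gap": 0}]' | python3 nudge.py|sed -n 2,7p; python3 to.py .54 -.098 .106 91.8
```

```text
position: [0.5003, -0.2502, 0.0435]
gripper_force: 14.8
position: [0.5003, -0.2492, 0.0431]
eef_rot: [[-0.999, -0.032, -0.0], [-0.032, 0.999, 0.0], [0.0, 0.0, -1.0]]
wrist_force: [0.9, 0.7, -1.2]
gripper_width: 0.0744
gripper_force: 0.0
position: [0.5028, -0.2506, 0.1771]
eef_rot: [[-0.999, -0.032, 0.007], [-0.032, 0.999, -0.003], [-0.007, -0.003, -1.0]]
wrist_force: [0.1, 0.1, -0.6]
gripper_width: 0.0804
gripper_force: 0.0
t 7.17 p [ 0.5028 -0.2506  0.1771] yaw 91.84 f [ 0.1  0.1 -0.6] w 0.0804 | rot [-0.0029  0.0071  0.0007] d(after turn) [-0.042   0.1514  0.0711] d(now) [-0.0416  0.1515  0.0709]
```

```bash
echo '[{"x": -0.01,"y": 0.04,"finger_gap": 0},{"x": -0.01,"y": 0.04,"finger_gap": 0},{"x": -0.01,"y": 0.04,"finger_gap": 0},{"x": -0.01,"y": 0.031,"z": 0.02,"finger_gap": 0},{"z": 0.03,"finger_gap": 0},{"z": 0.021,"finger_gap": 0},{"finger_gap": 0}]' | python3 nudge.py 10|sed -n 2,7p; echo '[{"x": -0.008,"finger_gap": 0},{"x": -0.006,"finger_gap": 0},{"x": -0.004,"finger_gap": 0},{"finger_gap": 0}]' | python3 nudge.py; python3 to.py .57 -.098 .106 91.8
```

```text
position: [0.5334, -0.0968, 0.1]
eef_rot: [[-0.999, -0.033, -0.005], [-0.033, 0.999, 0.001], [0.005, 0.001, -1.0]]
wrist_force: [0.2, 0.9, -0.3]
gripper_width: 0.0104
gripper_force: 0.0
clock: 8.55
position: [0.5539, -0.0967, 0.1026]
eef_rot: [[-0.999, -0.032, 0.001], [-0.032, 0.999, -0.0], [-0.001, -0.0, -1.0]]
wrist_force: [-0.2, 0.2, 0.2]
gripper_width: 0.0005
gripper_force: 0.0
t 8.55 p [ 0.5539 -0.0967  0.1026] yaw 91.85 f [-0.2  0.2  0.2] w 0.0005 | rot [-0.0001  0.0008  0.0009] d(after turn) [-0.016  -0.0018 -0.0034] d(now) [-0.016  -0.0018 -0.0034]
```

Approaching the pad in small steps.

```bash
for i in 1; do echo '[{"x": -0.006,"z": -0.002,"finger_gap": 0},{"x": -0.002,"finger_gap": 0},{"finger_gap": 0}]' | python3 nudge.py|sed -n '2p;4p'; echo '[{"x": -0.003,"finger_gap": 0},{"finger_gap": 0}]' | python3 nudge.py|sed -n '2p;4p'; echo '[{"x": -0.003,"finger_gap": 0},{"finger_gap": 0}]' | python3 nudge.py|sed -n '2p;4p'; done
```

```text
position: [0.5615, -0.0964, 0.1042]
wrist_force: [0.3, 0.4, -0.1]
position: [0.5646, -0.0963, 0.1042]
wrist_force: [0.2, -0.1, 0.4]
position: [0.5676, -0.0962, 0.1042]
wrist_force: [0.2, -0.4, 0.6]
```

```bash
echo '[{"x": -0.003,"finger_gap": 0},{"finger_gap": 0}]' | python3 nudge.py|sed -n '2p;4p'; echo '[{"x": -0.002,"finger_gap": 0},{"finger_gap": 0}]' | python3 nudge.py|sed -n '2p;4p'
```

```text
position: [0.5698, -0.0962, 0.1041]
wrist_force: [-2.3, -0.3, 2.5]
position: [0.5715, -0.0963, 0.104]
wrist_force: [-5.2, -0.3, 4.3]
```

```bash
echo '[{"x": -0.002,"finger_gap": 0},{"finger_gap": 0}]' | python3 nudge.py|sed -n '2p;4p'; echo '[{"x": -0.0015,"finger_gap": 0},{"finger_gap": 0}]' | python3 nudge.py|sed -n '2p;4p'
```

```text
position: [0.5731, -0.0963, 0.104]
wrist_force: [-6.5, 0.2, 4.1]
position: [0.574, -0.0963, 0.104]
wrist_force: [-8.8, -0.5, 6.8]
```

```bash
echo '[{"x": 0.02,"finger_gap": 0},{"x": 0.02,"z": -0.03,"finger_gap": 0},{"z": -0.05,"finger_gap": 0},{"y": -0.04,"z": -0.02,"finger_gap": 0.088},{"rz": 0.18,"y": -0.04,"finger_gap": 0.088},{"rz": 0.18,"finger_gap": 0.088},{"rz": 0.18,"finger_gap": 0.088},{"rz": 0.18,"finger_gap": 0.088},{"rz": 0.18,"finger_gap": 0.088},{"rz": 0.18,"finger_gap": 0.088},{"rz": 0.18,"finger_gap": 0.088},{"rz": 0.18,"finger_gap": 0.088}]' | python3 nudge.py|sed -n 2,5p;  python3 to.py .509 -.2495 .15 1.83
```

```text
position: [0.5394, -0.1771, 0.2044]
eef_rot: [[-0.157, 0.988, 0.002], [0.988, 0.157, -0.001], [-0.001, 0.002, -1.0]]
wrist_force: [0.5, 0.1, -0.4]
gripper_width: 0.087
t 11.93 p [ 0.5394 -0.1771  0.2044] yaw 9.03 f [ 0.5  0.1 -0.4] w 0.087 | rot [0.0018 0.0007 0.1257] d(after turn) [-0.0714 -0.0327  0.0544] d(now) [-0.0666 -0.0415  0.0544]
```

Run:
```python
from h import *
snap("top","t2",(220,130,340,250),5)
```

```text
(no output)
```

View pics/t2.png

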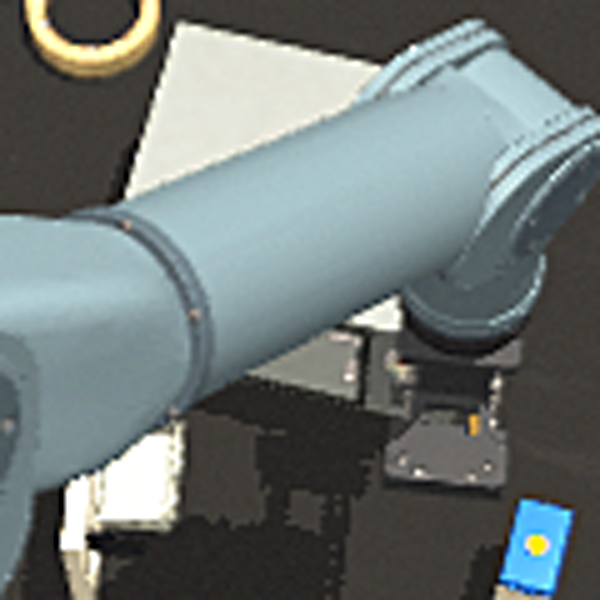

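The door has swung open: its frame edge is at lower left near (80,520), with the rack at (140,480). The cartridge stands clear with its disc at (537,545). Regrasping it by its ends.

```bash
python3 -c "
from h import *
print(onz('t2',(220+537.5/5-.5,130+545.5/5-.5),.08), onz('top0',(230+206.5/5-.5,130+431.5/5-.5),.08))"
echo '[{"rz": 0.126,"finger_gap": 0.088},{"x": -0.036,"y": -0.016,"finger_gap": 0.088},{"x": -0.035,"y": -0.016,"finger_gap": 0.088},{"z": 0.03,"finger_gap": 0.088},{"finger_gap": 0.088},{"finger_gap": 0.088}]' | python3 nudge.py >/dev/null; python3 to.py .509 -.2495 .043 1.83;python3 - <<'E'
from h import *
snap("wrist","w3")
E
```

```text
[ 0.50685863 -0.25088413  0.08      ] [ 0.53399878 -0.05326817  0.08      ]
t 12.72 p [ 0.51   -0.249   0.1749] yaw 2.25 f [ 0.4 -0.   0.8] w 0.0878 | rot [0.001  0.0003 0.0072] d(after turn) [-0.0005 -0.001   0.1319] d(now) [-0.0004 -0.0011  0.1319]
```

View pics/w3.png

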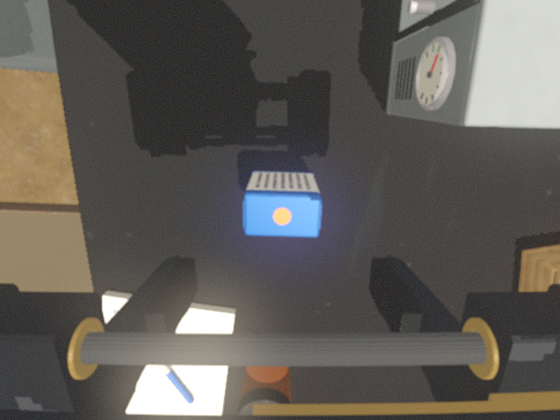

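The wrist view shows the cap squarely between the fingers, with the disc at (282,216) and the cap spanning 243–321.

```bash
python3 -c "
from h import *
print(onz('w3',(282,216),.08))"
echo '[{"rz": 0.007,"y": -0.001,"z": 0.04,"finger_gap": 0.088},{"z": 0.04,"finger_gap": 0.088},{"z": 0.03,"finger_gap": 0.088},{"z": 0.021,"finger_gap": 0.088},{"finger_gap": 0.088},{"finger_gap": 0.088}]' | python3 nudge.py|sed -n '2p;4p'; echo '[{"finger_gap": 0.05},{"finger_gap": 0.05},{"finger_gap": 0.05},{"finger_gap": 0.05}]' | python3 nudge.py 20
```

```text
[ 0.51108678 -0.25180165  0.08      ]
position: [0.5091, -0.2498, 0.0444]
wrist_force: [0.6, 0.8, 0.2]
clock: 14.02
position: [0.5085, -0.2494, 0.0437]
eef_rot: [[-0.03, 1.0, 0.001], [1.0, 0.03, -0.0], [-0.0, 0.001, -1.0]]
wrist_force: [-0.2, 0.9, 3.3]
gripper_width: 0.06
gripper_force: 19.9
```

```bash
echo '[{"z": -0.02,"finger_gap": 0.05},{"z": -0.04,"finger_gap": 0.05},{"z": -0.05,"finger_gap": 0.05},{"z": -0.04,"finger_gap": 0.05},{"rz": 0.09,"finger_gap": 0.05},{"rz": 0.09,"x": 0.03,"y": -0.008,"finger_gap": 0.05},{"x": 0.04,"y": -0.01,"finger_gap": 0.05},{"x": 0.045,"y": -0.01,"finger_gap": 0.05},{"x": 0.045,"y": -0.01,"finger_gap": 0.05},{"x": 0.035,"y": -0.01,"finger_gap": 0.05},{"finger_gap": 0.05},{"finger_gap": 0.05}]' | python3 nudge.py; python3 to.py .488 .046 .19 -8.4
python3 - <<'E'
from h import *
snap("wrist","w4"); snap("scene","s4"); snap("top","t4")
a=cv2.imread("pics/w4.png"); b=cv2.imread("pics/s4.png")[150:270,180:320]
b=cv2.resize(b,None,fx=2.5,fy=2.5,interpolation=cv2.INTER_CUBIC)
cv2.imwrite("pics/w4b.png",cv2.resize(a[0:300,60:460],None,fx=2,fy=2,interpolation=cv2.INTER_CUBIC))
E
```

```text
clock: 15.52
position: [0.4871, -0.0507, 0.1939]
eef_rot: [[0.15, 0.989, 0.001], [0.989, -0.15, -0.0], [-0.0, 0.001, -1.0]]
wrist_force: [0.2, -0.8, -1.9]
gripper_width: 0.0599
gripper_force: 19.9
t 15.53 p [ 0.4871 -0.0507  0.1939] yaw -8.63 f [ 0.2 -0.8 -1.9] w 0.0599 | rot [ 0.0008  0.0002 -0.004 ] d(after turn) [ 0.0958 -0.0132  0.0039] d(now) [ 0.0957 -0.0136  0.0039]
```

View pics/w4b.png

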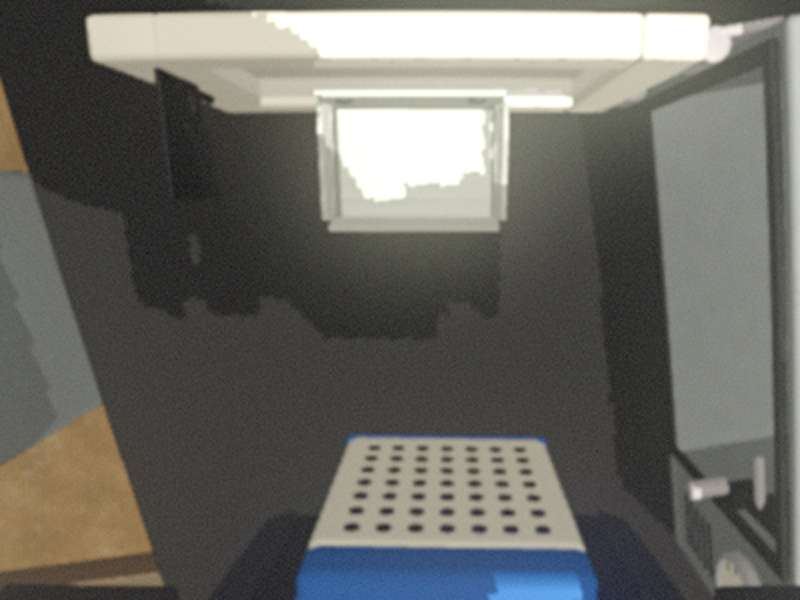

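The rack is in full view. Its rim spans crop columns 317–507 and rows 92–218, with the floor at columns 340–490. The door's top edge is level, running from (88,17) to (707,14) outside and on row 59 inside. The cartridge's lower edge is (350,437)–(545,437).

```bash
cat > rk.py <<'E'
from h import *
f="w4"; r=lambda c:(60+(c[0]+.5)/2-.5,(c[1]+.5)/2-.5)
A=np.radians(-8.63); ux=np.array([np.cos(A),np.sin(A)]); uy=np.array([-np.sin(A),np.cos(A)]); p0=np.array([.4871,-.0507])
def show(n,c,z): w=onz(f,r(c),z)[:2]; print(n,w.round(4),"tool along,toward door:",round((w-p0)@ux,4),round((w-p0)@uy,4))
for c in((90,60),(705,58),(88,17),(707,14)): show("door top",c,.135)
for c in((317,92),(507,92),(320,218),(507,218)): show("rim",c,.057)
for c in((340,100),(490,100),(340,218),(492,218)): show("floor",c,.035)
for c in((350,437),(545,437)): show("cart bottom",c,.150)
for c in((312,548),(584,548)): show("cap low edge",c,.150+.065)
h=np.array([.5816,.0624]); a=1.75; y=.0323
for a in(1.70,1.75):
  d=np.array([-np.sin(a),-np.cos(a)]); n=np.array([np.cos(a),-np.sin(a)]); R=np.array([[np.cos(y),-np.sin(y)],[np.sin(y),np.cos(y)]])
  q=h+R@(d*.09+n*.03); print("pred rack",a,q,"yaw",np.degrees(np.arctan2(*(R@-d)[::-1])), (q-p0)@ux,(q-p0)@uy)
E
python3 rk.py
```

```text
door top [0.4071 0.0856] tool along,toward door: -0.0995 0.1228
door top [0.5791 0.0596] tool along,toward door: 0.0744 0.1228
door top [0.4098 0.0962] tool along,toward door: -0.0985 0.1337
door top [0.5801 0.0707] tool along,toward door: 0.0738 0.134
rim [0.4571 0.0798] tool along,toward door: -0.0492 0.1245
rim [0.5309 0.0685] tool along,toward door: 0.0254 0.1244
rim [0.4485 0.0328] tool along,toward door: -0.0507 0.0767
rim [0.525  0.0211] tool along,toward door: 0.0267 0.0766
floor [0.4628 0.0788] tool along,toward door: -0.0435 0.1244
floor [0.5257 0.0692] tool along,toward door: 0.0202 0.1243
floor [0.4532 0.0314] tool along,toward door: -0.0458 0.0761
floor [0.5203 0.0211] tool along,toward door: 0.022 0.076
cart bottom [ 0.4612 -0.0321] tool along,toward door: -0.0284 0.0145
cart bottom [ 0.5207 -0.0412] tool along,toward door: 0.0318 0.0145
cap low edge [ 0.4616 -0.0336] tool along,toward door: -0.0278 0.0131
cap low edge [ 0.5197 -0.0425] tool along,toward door: 0.031 0.013
pred rack 1.7 [0.48911967 0.04124843] yaw -5.552171493967384 -0.01180033673745185 0.09121044526299821
pred rack 1.75 [0.48817811 0.04589696] yaw -8.416960469621502 -0.013428762909398193 0.09566505423496507
```

```bash
echo '[{"x": 0.033,"y": -0.004,"finger_gap": 0.05},{"x": 0.033,"y": -0.004,"finger_gap": 0.05},{"x": 0.0335,"y": -0.004,"finger_gap": 0.05},{"z": 0.03,"finger_gap": 0.05},{"z": 0.03,"finger_gap": 0.05},{"z": 0.02,"finger_gap": 0.05},{"finger_gap": 0.05},{"finger_gap": 0.05}]' | python3 nudge.py|sed -n '1,2p;4,6p'; python3 -c "
import numpy as np
A=np.radians(-8.63);p0=np.array([.4871,-.0507]);q=p0-.012*np.array([np.cos(A),np.sin(A)])+.0995*np.array([-np.sin(A),np.cos(A)])
import subprocess;print(subprocess.run(['python3','to.py',str(q[0]),str(q[1]),'.0787','-8.63'],capture_output=True,text=True).stdout)"
```

```text
clock: 16.68
position: [0.4907, 0.0497, 0.1139]
wrist_force: [0.5, -0.8, -0.6]
gripper_width: 0.0596
gripper_force: 19.9
t 16.68 p [0.4907 0.0497 0.1139] yaw -8.66 f [ 0.5 -0.8 -0.6] w 0.0596 | rot [ 0.001  -0.0001 -0.0005] d(after turn) [-0.0003 -0.0005  0.0352] d(now) [-0.0003 -0.0005  0.0352]
```

```bash
echo '[{"z": 0.006,"finger_gap": 0.05},{"z": 0.006,"finger_gap": 0.05},{"finger_gap": 0.05}]' | python3 nudge.py|sed -n '2p;4p';echo '[{"z": 0.005,"finger_gap": 0.05},{"finger_gap": 0.05}]' | python3 nudge.py|sed -n '2p;4p';echo '[{"z": 0.005,"finger_gap": 0.05},{"finger_gap": 0.05}]' | python3 nudge.py|sed -n '2p;4p'
```

```text
position: [0.4897, 0.0504, 0.1009]
wrist_force: [0.2, -0.2, -1.0]
position: [0.4898, 0.0504, 0.0959]
wrist_force: [-0.6, -0.4, -0.5]
position: [0.4898, 0.0503, 0.0909]
wrist_force: [-0.1, -0.4, -1.1]
```

No contact so far, and the base is already below the lips. Continuing down.

```bash
echo '[{"z": 0.005,"finger_gap": 0.05},{"finger_gap": 0.05}]' | python3 nudge.py|sed -n '2p;4p';echo '[{"z": 0.004,"finger_gap": 0.05},{"finger_gap": 0.05}]' | python3 nudge.py|sed -n '2p;4p';echo '[{"z": 0.002,"finger_gap": 0.05},{"finger_gap": 0.05}]' | python3 nudge.py|sed -n '2p;4p'
```

```text
position: [0.4898, 0.0503, 0.0859]
wrist_force: [0.5, -0.3, -1.1]
position: [0.4898, 0.0503, 0.082]
wrist_force: [-0.3, 0.6, -1.0]
position: [0.49, 0.0503, 0.0801]
wrist_force: [-0.4, -0.6, -1.2]
```

```bash
echo '[{"z": 0.001,"finger_gap": 0.05},{"finger_gap": 0.05}]' | python3 nudge.py|sed -n '2p;4p';echo '[{"z": 0.001,"finger_gap": 0.05},{"finger_gap": 0.05}]' | python3 nudge.py|sed -n '2p;4p'
python3 - <<'E'
from h import *
snap("wrist","w5"); f=snap("scene","s5")
a=cv2.imread("pics/w5.png"); b=cv2.imread("pics/s5.png")[160:260,190:300]
a=cv2.resize(a[40:340,100:460],(400,333)); b=cv2.resize(b,(396,360),interpolation=cv2.INTER_CUBIC)
o=np.zeros((360,796,3),np.uint8); o[:333,:400]=a; o[:360,400:]=b; cv2.imwrite("pics/m5.png",o)
E
```

```text
position: [0.49, 0.0504, 0.0792]
wrist_force: [0.0, -0.0, -1.8]
position: [0.4901, 0.0504, 0.0786]
wrist_force: [-1.4, -0.5, 5.1]
```

View pics/m5.png

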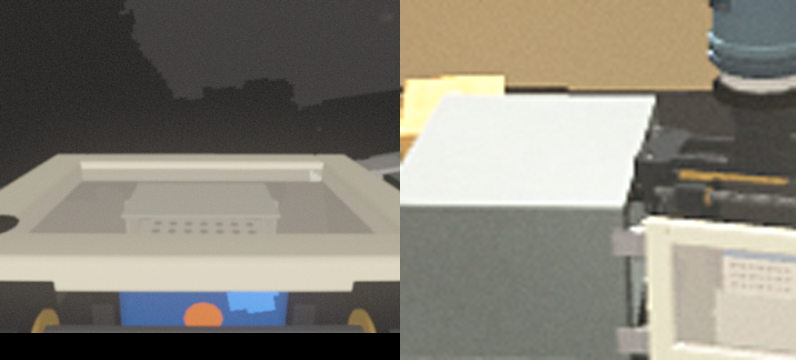

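The window view shows the cartridge seated between the rack lips, at the expected height and with floor contact. Releasing and retreating.

```bash
echo '[{"z": -0.0005,"finger_gap": 0.065},{"finger_gap": 0.076},{"finger_gap": 0.08},{"finger_gap": 0.08},{"finger_gap": 0.08}]' | python3 nudge.py|sed -n '2p;4,6p'; echo '[{"z": -0.02,"finger_gap": 0.08},{"z": -0.04,"finger_gap": 0.08},{"z": -0.05,"finger_gap": 0.08},{"z": -0.03,"finger_gap": 0.08},{"x": 0.04,"y": -0.03,"finger_gap": 0},{"x": 0.04,"y": -0.03,"finger_gap": 0},{"x": 0.01,"finger_gap": 0},{"finger_gap": 0}]' | python3 nudge.py|sed -n '1,6p'
python3 - <<'E'
from h import *
f=snap("wrist","w6"); h=(f["image"][:,:,0]>180)&(f["image"][:,:,2]<80)&(f["image"][:,:,1]<170); v,u=np.where(h); print(len(u), u.mean() if len(u) else 0, v.mean() if len(v) else 0)
if len(u): print(onz("w6",(u.mean(),v.mean()),.115))
E
python3 to.py .435 .12 .105 -8.63
```

```text
position: [0.49, 0.0503, 0.0787]
wrist_force: [-0.4, -0.7, 0.2]
gripper_width: 0.0803
gripper_force: 0.0
clock: 20.52
position: [0.4446, 0.1484, 0.2188]
eef_rot: [[0.148, 0.989, 0.001], [0.989, -0.148, -0.0], [-0.0, 0.001, -1.0]]
wrist_force: [0.4, -1.2, 1.3]
gripper_width: 0.0418
gripper_force: 0.0
0 0 0
t 20.57 p [0.4448 0.1474 0.2188] yaw -8.64 f [ 0.4 -0.5  0.8] w 0.0385 | rot [ 0.0006  0.0005 -0.0003] d(after turn) [-0.0286 -0.0056  0.1138] d(now) [-0.0285 -0.0056  0.1138]
```

```bash
cat > arc.py <<'E'
# nominal finger pose for door angle a -> remaining move
import sys,subprocess; from h import *
a=float(sys.argv[1]); r=.157; e=float(sys.argv[2]) if len(sys.argv)>2 else .0165; z=sys.argv[3] if len(sys.argv)>3 else ".105"
c=.0323; h=np.array([.5816,.0635]); R=np.array([[np.cos(c),-np.sin(c)],[np.sin(c),np.cos(c)]])
d=R@[-np.sin(a),-np.cos(a)]; n=R@[np.cos(a),-np.sin(a)]; p=h+r*d-e*n; yaw=np.degrees(np.arctan2(-d[1],-d[0]))
print(p.round(4),round(yaw,2)); print(subprocess.run(["python3","to.py",str(p[0]),str(p[1]),z,str(yaw)],capture_output=True,text=True).stdout)
E
echo '[{"y": -0.006,"z": 0.04,"finger_gap": 0},{"z": 0.04,"finger_gap": 0},{"z": 0.034,"finger_gap": 0},{"x": -0.015,"finger_gap": 0},{"x": -0.015,"finger_gap": 0},{"finger_gap": 0}]' | python3 nudge.py|sed -n '1,2p;4,6p'; python3 arc.py 1.75; python3 arc.py 1.4
```

```text
clock: 21.32
position: [0.4345, 0.1176, 0.1061]
wrist_force: [-0.2, 1.0, -0.3]
gripper_width: 0.0005
gripper_force: 0.0
[0.4287 0.1028] -8.42
t 21.32 p [0.4345 0.1176 0.1061] yaw -8.81 f [-0.2  1.  -0.3] w 0.0005 | rot [ 0.0018 -0.0009 -0.0068] d(after turn) [-0.0155 -0.0036  0.0011] d(now) [-0.0155 -0.0035  0.001 ]

[0.4245 0.048 ] 11.64
t 21.32 p [0.4345 0.1176 0.1061] yaw -8.81 f [-0.2  1.  -0.3] w 0.0005 | rot [ 0.002  -0.0005 -0.3568] d(after turn) [-0.0661 -0.0239  0.0011] d(now) [-0.0703  0.0007  0.001 ]
```

```bash
echo '[{"x": -0.01,"y": -0.004,"finger_gap": 0},{"x": -0.006,"finger_gap": 0},{"rz": -0.04,"x": -0.006,"y": -0.0004,"finger_gap": 0},{"rz": -0.07,"x": -0.0115,"y": -0.0008,"finger_gap": 0},{"rz": -0.08,"x": -0.0125,"y": -0.0008,"finger_gap": 0},{"rz": -0.08,"x": -0.0125,"y": -0.0008,"finger_gap": 0},{"rz": -0.08,"x": -0.0125,"y": -0.0008,"finger_gap": 0},{"rz": -0.08,"x": -0.0125,"y": -0.0008,"finger_gap": 0},{"rz": -0.08,"x": -0.0125,"y": -0.0008,"finger_gap": 0},{"rz": -0.08,"x": -0.0125,"y": -0.0008,"finger_gap": 0}]' | python3 nudge.py|sed -n '1,2p;4,6p'; python3 arc.py 1.16; python3 arc.py .6
```

```text
clock: 22.58
position: [0.431, 0.0127, 0.1049]
wrist_force: [-0.1, 0.5, -0.8]
gripper_width: 0.0003
gripper_force: 0.3
[0.4327 0.0111] 25.39
t 22.57 p [0.431  0.0127 0.1049] yaw 25.39 f [-0.1  0.5 -0.8] w 0.0003 | rot [-0.0001 -0.0003  0.    ] d(after turn) [-0.0022  0.0008 -0.0001] d(now) [-0.0022  0.0008 -0.0001]

[ 0.4833 -0.06  ] 57.47
t 22.57 p [0.431  0.0127 0.1049] yaw 25.39 f [-0.1  0.5 -0.8] w 0.0003 | rot [-0.0e+00 -3.0e-04 -5.6e-01] d(after turn) [-0.0832 -0.0332 -0.0001] d(now) [-0.0881  0.0161 -0.0002]
```

```bash
echo '[{"rz": -0.08,"x": -0.013,"y": -0.0008,"finger_gap": 0},{"rz": -0.08,"x": -0.0125,"y": -0.0008,"finger_gap": 0},{"rz": -0.08,"x": -0.0125,"y": -0.0008,"finger_gap": 0},{"rz": -0.08,"x": -0.0125,"y": -0.0008,"finger_gap": 0},{"rz": -0.08,"x": -0.0125,"y": -0.0008,"finger_gap": 0},{"rz": -0.08,"x": -0.0125,"y": -0.0008,"finger_gap": 0},{"rz": -0.08,"x": -0.0125,"y": -0.0008,"finger_gap": 0},{"rz": -0.08,"x": -0.0125,"y": -0.0008,"finger_gap": 0},{"rz": -0.08,"x": -0.0125,"y": -0.0008,"finger_gap": 0},{"rz": -0.08,"x": -0.0125,"y": -0.0008,"finger_gap": 0}]' | python3 nudge.py|sed -n '1,2p;4,6p'; python3 arc.py .36; python3 arc.py .0
```

```text
clock: 23.82
position: [0.513, -0.0783, 0.1047]
wrist_force: [-0.7, 0.4, -0.6]
gripper_width: 0.0008
gripper_force: 0.4
[ 0.5154 -0.0798] 71.22
t 23.82 p [ 0.513  -0.0783  0.1047] yaw 71.2 f [-0.7  0.4 -0.6] w 0.0008 | rot [-0.0005 -0.0008 -0.0004] d(after turn) [-0.0028 -0.0007 -0.0003] d(now) [-0.0028 -0.0007 -0.0003]

[ 0.5702 -0.094 ] 91.85
t 23.82 p [ 0.513  -0.0783  0.1047] yaw 71.2 f [-0.7  0.4 -0.6] w 0.0008 | rot [-3.000e-04 -9.000e-04 -3.604e-01] d(after turn) [-0.0566 -0.0175 -0.0003] d(now) [-0.0592  0.0036 -0.0003]
```

```bash
echo '[{"rz": -0.07,"x": -0.012,"y": -0.0008,"finger_gap": 0},{"rz": -0.07,"x": -0.011,"y": -0.0008,"finger_gap": 0},{"rz": -0.07,"x": -0.011,"y": -0.0008,"finger_gap": 0},{"rz": -0.06,"x": -0.0095,"y": -0.0008,"finger_gap": 0},{"rz": -0.05,"x": -0.006,"y": -0.0008,"finger_gap": 0},{"rz": -0.04,"x": -0.003,"y": -0.0008,"finger_gap": 0},{"finger_gap": 0}]' | python3 nudge.py|sed -n '1,2p;4,6p'; python3 to.py .5693 -.0963 .104 91.85
```

```text
clock: 24.7
position: [0.5635, -0.093, 0.1047]
wrist_force: [-1.9, -0.2, 0.2]
gripper_width: 0.0005
gripper_force: 0.5
t 24.7 p [ 0.5635 -0.093   0.1047] yaw 91.67 f [-1.9 -0.2  0.2] w 0.0005 | rot [ 0.     -0.0002 -0.0032] d(after turn) [-0.0057 -0.0035  0.0007] d(now) [-0.0057 -0.0034  0.0007]
```

```bash
echo '[{"x": -0.005,"y": -0.002,"finger_gap": 0},{"x": -0.003,"finger_gap": 0},{"finger_gap": 0}]' | python3 nudge.py|sed -n '2p;4p'; echo '[{"x": -0.002,"finger_gap": 0},{"finger_gap": 0}]' | python3 nudge.py|sed -n '2p;4p'; echo '[{"x": -0.002,"finger_gap": 0},{"finger_gap": 0}]' | python3 nudge.py|sed -n '2p;4p'
```

```text
position: [0.5707, -0.0941, 0.1043]
wrist_force: [-5.3, 1.8, 2.4]
position: [0.5724, -0.094, 0.1043]
wrist_force: [-4.6, 2.1, 2.6]
position: [0.5734, -0.0941, 0.1043]
wrist_force: [-9.1, 2.4, 5.9]
```

```bash
echo '[{"x": -0.001,"finger_gap": 0},{"finger_gap": 0}]' | python3 nudge.py|sed -n '2p;4p'; echo '[{"x": -0.001,"finger_gap": 0},{"finger_gap": 0}]' | python3 nudge.py|sed -n '2p;4p'
```

```text
position: [0.5742, -0.0941, 0.1043]
wrist_force: [-9.6, 1.7, 7.0]
position: [0.5751, -0.0941, 0.1043]
wrist_force: [-10.0, 2.0, 5.7]
```

```bash
echo '[{"x": -0.001,"finger_gap": 0},{"finger_gap": 0}]' | python3 nudge.py|sed -n '2p;4p'; echo '[{"x": -0.001,"finger_gap": 0},{"finger_gap": 0}]' | python3 nudge.py|sed -n '2p;4p'
```

```text
position: [0.5759, -0.094, 0.1043]
wrist_force: [-9.8, -0.1, 6.5]
position: [0.5767, -0.094, 0.1042]
wrist_force: [-10.8, 1.6, 7.5]
```

```bash
echo '[{"x": -0.001,"finger_gap": 0},{"finger_gap": 0}]' | python3 nudge.py|sed -n '2p;4p'; echo '[{"x": 0.006,"finger_gap": 0},{"x": 0.01,"finger_gap": 0},{"x": 0.03,"finger_gap": 0},{"z": -0.04,"finger_gap": 0},{"z": -0.05,"finger_gap": 0},{"z": -0.03,"finger_gap": 0},{"y": -0.05,"finger_gap": 0},{"y": -0.05,"finger_gap": 0},{"y": -0.05,"finger_gap": 0},{"y": -0.05,"finger_gap": 0},{"y": -0.05,"finger_gap": 0},{"finger_gap": 0}]' | python3 nudge.py|sed -n '1,6p'; echo '[{"finger_gap": 0},{"finger_gap": 0},{"finger_gap": 0},{"finger_gap": 0},{"finger_gap": 0},{"finger_gap": 0},{"finger_gap": 0},{"finger_gap": 0}]' | python3 nudge.py | head -1
python3 - <<'E'
from h import *
snap("top","t7"); snap("scene","s7")
for a,b,box in(("top0","t7",(235,165,300,220)),("scene0","s7",(245,190,268,262))):
    A=np.load(f"pics/{a}.npz")["im"].astype(float);B=np.load(f"pics/{b}.npz")["im"].astype(float); u0,v0,u1,v1=box
    d=np.abs(A-B).mean(2)[v0:v1,u0:u1]; print(a,d.mean(),(d>40).mean())
    if a=="top0": print((d>40).astype(int)[::5,::4])
E
```

```text
position: [0.5771, -0.094, 0.1042]
wrist_force: [-12.9, 1.6, 8.4]
clock: 28.32
position: [0.5408, -0.3515, 0.2249]
eef_rot: [[-1.0, -0.022, 0.001], [-0.022, 1.0, -0.004], [-0.001, -0.004, -1.0]]
wrist_force: [0.0, 0.8, -0.6]
gripper_width: 0.0007
gripper_force: 0.0
clock: 29.32
top0 39.75794871794872 0.2788811188811189
[[0 0 0 0 0 0 0 0 0 0 0 0 0 0 0 0 0]
 [0 0 0 0 0 0 0 0 0 0 0 0 0 0 0 0 0]
 [0 0 0 0 0 0 0 0 0 0 0 0 0 0 0 0 0]
 [0 0 0 0 0 0 0 0 0 0 0 0 0 0 0 0 0]
 [0 0 0 0 0 0 0 0 0 0 0 0 0 0 0 0 0]
 [0 0 0 0 0 0 1 1 0 0 0 0 0 0 0 0 0]
 [0 0 0 0 0 0 0 0 0 0 0 0 0 0 0 0 0]
 [0 0 0 0 1 1 1 0 0 0 0 0 1 1 1 1 0]
 [0 0 1 1 0 0 0 1 1 0 0 1 1 0 0 1 1]
 [0 1 1 1 1 1 1 1 0 1 1 0 0 0 0 1 1]
 [1 1 1 0 1 1 1 1 1 1 1 1 1 1 1 1 1]]
scene0 4.535024154589372 0.013285024154589372
```

Run:
```python
from h import *
np.set_printoptions(linewidth=250)
for f in("top0","t7"): print(f); print(np.load(f"pics/{f}.npz")["im"].mean(2).astype(int)[182:222:2,236:320:4])
I=np.load("pics/t7.npz")["im"].astype(int); b=(I[:,:,0]>130)&(I[:,:,2]<90); v,u=np.where(b[150:260,220:350]); print("blue",len(u),u.mean()+220 if len(u) else 0,v.mean()+150 if len(v) else 0, "cart expected (shut)",proj("t7",[.61,-.027,.115]))
for f in("scene0","s7"): print(f); print(np.load(f"pics/{f}.npz")["im"].mean(2).astype(int)[192:262:5,240:300:3])
```

```text
top0
[[ 61  35 231 227 228 226 223 226 224 225 226 224 224 224 223 226 224 223 224 225 179]
 [ 63 111  87 246 235 228 225 228 227 227 222 226 225 226 221 225 224 224 224 223 121]
 [ 40 117  59  13  83 233 238 228 225 224 227 228 224 225 226 223 220 225 224 225 110]
 [ 33 239 255 119 125  31  60 210 242 228 225 223 223 225 224 225 222 223 225 227  61]
 [ 25 191 255 255 255 171 150  45  56 139 249 227 227 223 223 224 223 222 225 225  58]
 [ 33 137 156 178 255 255 255 247 149  73  43 128 251 228 222 222 223 224 225 227  53]
 [ 33  16 164 149 160 175 255 255 255 252 147 141  26  74 249 228 227 224 223 235  55]
 [ 36  21 167 151 150 148 160 168 255 255 255 255 114 157  30  86 235 229 225 245  56]
 [ 35  72 165 151 152 149 160 169 160 172 255 255 255 255  33  87  77  80 208 207  59]
 [ 33 190 164 136 151 152 149 148 181 170 161 168 252 255 255  83 172 154  79 105  58]
 [ 35 118 167 178 164 116 150 150 150 149 159 147 103 170 169  90 131 185 123 165  58]
 [ 37  30 179 211 241 178 162 139 149 149 150 148 157   0 184  88 169 162 135  77  58]
 [ 35  36  27  94 176 198 245 176 173 141 150 153 1
[... 4122 characters left out ...]
76  75  75  78  78  74  81  63  63]
 [124 128 127 127  96 233 221 170 207  65  73  78  74  75  73  76  75  74  60  60]
 [129 126 129 150 159 161 164 167 205  63  76  76  75  73  71  74  67  56  59  55]
 [124 127 123 126 102 222 222 170 237  72  72  75  74  70  73  74  68  70  73  68]
 [124 123 123 124 111 227 223 206 245  51  69  73  72  68  72  72  67  73  73  72]
 [124 120 122 124 110 185 221 211 175  55  53  59  72  68  70  69  70  74  72  71]
 [120 120 116 118 113 139 220 232  47  54  52  71  70  68  70  68  65  67  71  69]
 [119 120 119 124 159 160 166 195  51  53  51  72  70  67  68  69  68  66  71  64]
 [114 118 120 120 161 164 150 139  52  52  55  71  68  71  72  66  69  65  66  68]]
```

The scene image matches the shut-door image, 2.4 s after I let go. The blue cap shows where it should be inside the closed cabinet, and the arm is clear. Handing in.

```bash
python3 -c "
from rig import manip
print(manip.sign_off())"
```

```text
the job is handed in; nothing more can be done
None
```

I set the cartridge aside, opened the door at its pad, stood the cartridge in the door's rack, pushed the door shut on its catch, and handed the job in at about 29 s; I never went near the jar, dish or bulb, but did not re-measure them.

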